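# Put the marbling comb away in its pin guard

## Robot

A 7-joint arm with a two-finger parallel gripper is mounted at the origin on the work surface. World frame = base frame: x ahead of the robot, y to its left, z up, the work surface at z = 0. Lengths are in mm, angles in rad, forces in N, time in s.
With the tool pointing down it reaches from about 350 to 900 mm from the base axis. Payload 8.1 kg.
Tool frame: the origin (TCP) lies on the centre line of the jaws, within the pads' length; the fingertips stand 25 mm ahead of it and the grasp point (between the pads) lies 6 mm ahead of it; z points along the fingers, y is the direction in which the jaws open and shut (so a half turn about z gives the same grasp; the last joint's range is limited). The gripper opens to 85 mm and grips with 20 to 120 N. Pads are 22 mm wide; open, the fingers measure 114 mm over their backs; the gripper's body (76 mm by 85 mm) begins 54 mm behind the grasp point. The pads swing forward as they close: fully open they stand 13 mm farther back than shut.
Start: joints at [-1.224, 0.434, 0.025, 1.573, -0.012, 1.134, -0.075], TCP at [271.769, 562.835, 225.923] pointing down, gripper open.
Joint ranges: [-2.62, 2.62], [-0.44, 2.09], [-1.27, 1.32], [0.08, 2.57], [-1.32, 4.46], [0.12, 2], [-2.74, 2.74]. Speed limits (rad/s): [2.22, 2.22, 3.01, 3.01, 3.14, 3.14, 3.14].

## Interface

Orientations are given as a unit quaternion [w, x, y, z].
In Python, from plant import manip gives the robot as it stands. The module is installed in compiled form; this text tells all that it offers.
- The arm moves only by the tool jog_arm, never from a script. Its argument "commands" is a list that holds one entry, the list of rows, each a list of 7 numbers: the shift along the tool's x, y, z in units of 40 mm (1.0 is 40 mm), then the turn, a rotation vector about the tool's x, y, z in units of 6 degrees (1.0 is 6 degrees), then the finger opening in mm, from 0 to 85.4. In form: [[[dx, dy, dz, rx, ry, rz, jaw], ...]]. A call has 1 to 8 rows; each row shifts and turns the commanded pose from where the row before left it, along the tool's axes as they then stand; what a row does not reach is not made up. A row lasts 1/8 s, in which the tool goes at most 62.5 mm and 10.7 degrees, less where a joint would pass 70% of its speed; a pose out of reach is approached as far as the arm can. A call is refused whole if a number of a shift passes 1 or a number of a turn 1, either way. A call with a gripper value outside its range is refused whole. The fingers move at their own pace and stop on an object; "force" is the grip in N (left out, the last holds). Time passes only in rows, so rows that do not move let the fingers close. It gives the time, the measured TCP pose, the force and the opening at its end, in the units of the state.
- manip.state(): the state, without advancing time (a new reading comes with each control period).
- manip.grab_frame(name): name is "scene" or "top" or "wrist"; returns a dict with "frame" (480x640x3 uint8, red, green, blue), "depth" (480x640 float32, mm along the optical axis (not along the pixel's ray), 0 where there is no reading), "fx", "fy", "cx", "cy" (pixels), "cam_to_world" (4x4, takes a point from camera to world coordinates); the wrist camera has in their place "tool_from_camera" (4x4, takes a point from camera to tool coordinates, whose origin is the TCP and whose axes are the flange's). Camera axes: x right, y down, z forward; pixel columns grow to the right and rows downward; lengths in mm; the calibration is good to about 2 mm. The wrist camera is an equidistant fisheye: a pixel r from the principal point sees the ray r / f radians off the axis. A picture is of the moment at which its call begins: read the wrist's pose just before it.
- manip.finish_job(): hands the job in, once; it reports no verdict.
The state is a dict: "time": time; "joint_positions": joint angles; "qd": joint speeds; "effort": joint torques, N m; "ee_pos": TCP position; "orientation": TCP orientation; "ft_force": force on the tool from outside, world axes, zero at the start; "wrist_torque": the same for the moment, N m; "opening": finger opening in mm.
Only numpy, scipy, OpenCV 4.12 (cv2) and the standard library are available. Lean on these libraries where they do the work, as an engineer would, in place of code of your own. Each camera call takes 0.05 s, during which the arm holds its last target.

## Task

Lift the marbling comb off the steel tray and lower it, pins down, into the slotted guard block so that every pin enters its own slot and the comb sits fully home; feel for the slots and press gently, as the pins bend easily. Then swing the steel keeper across over the comb's end as far as it goes and let go, leaving the paint jars standing where they are.

Things in the scene. Friction and masses are not known exactly. Their poses are not given: they have to be found in the camera images.
- comb_grip (a point): Middle of the grip rib of the wooden marbling comb; z up (pins down), comb's length along y. The rib is 50 long (y), 12 wide (x), 30 high, on the middle of the bar's top. This point is 15 above the bar's top, 33 above the bar's underside, 65 above the pin ends. At the start the bar's ends rest across the tray's rims, pins hanging inside.
- comb: The comb as a whole: bar 210 long (y), 14 wide (x), 18 high; under it 7 steel pins, 3.5 diameter, flat-ended, 24 apart along y, 32 long. Origin below the bar's middle at the level of the pin ends; axes as comb_grip. Same either way round. 0.1 to 0.25 kg. The pins are bent if comb and guard are pressed or knocked together with more than 40 N.
- tray: Fixed open steel tray, 300 (its x) by 184 (its y) by 50 high, wall 4; origin at the centre of its underside. The comb lies across it, roughly along the tray's y.
- holder: Fixed guard block for the comb: pale wooden frame 36 (its x) by 230 (its y) by 40 high, z up, origin at the centre of its underside, on the table. A white slotted liner sits in it (see holder_top); the keeper is on its +x side near its +y end. When home, the bar's underside rests on the liner's top: comb_grip is then 79 above the table.
- holder_top (a point): Middle of the frame, level with the liner's top, 46 above table. The liner (22 by 198) has 7 slots in a row on the holder's x = 0, 24 apart along y, each 5.5 (y) by 9 (x), 36 deep, no chamfer; solid for 24 beyond the end slots. It has been shoved along y by an unmeasured amount, up to 9 either way from this point, and is tight (35 N to shift): find the slots by feel or sight.
- keeper (a joint): Angle of the steel keeper, a level flat arm 54 long, 12 wide, 6 thick on an upright pivot. 0: parked, pointing along the holder's +y; grows anticlockwise from above to its stop at 1.571, pointing to the holder's -x over the comb's end. Its underside is 67 above the table, 3 over the bar of a comb that is home. Stays where left (about 1 N at the peg moves it). Starts 0 to 0.35.
- keeper_peg (a point): Middle of the upright round peg on the keeper's free end, 11 diameter, 28 high, standing on the arm's top; 87 above the table, 14 below the peg's top. 48 from the pivot.
- keeper_pivot (a point): Point on the keeper's pivot axis, 70 above the table, at the holder's x = +32, y = +85.
- jar_a: Small paint jar, 38 diameter, 42 high, standing inside the tray near its +x end; origin at its underside.
- jar_b: Small paint jar, 38 diameter, 42 high, standing inside the tray near its -x end; origin at its underside.
- jar_mid: Paint jar, 38 diameter, 55 high, standing on the table between the tray and the holder; origin at its underside.
There are look-alikes about, which are no part of the job. Leave any yellow look-alike of the comb alone.

How it is judged (in metres and radians):
On the way:
1. the comb is fully home in the guard, every pin in its own slot (z of comb_grip in the frame of holder between 0.076 and 0.0815 m and x of comb_grip in the frame of holder between -0.005 and 0.005 m and y of comb_grip in the frame of holder between -0.013 and 0.013 m and angle between comb_grip's own z axis and vertical below 0.05 rad), for 0.2 s.
At the end, for the whole second after the job is handed in: The comb is still and upright (0.05 rad), in line with the guard (0.06 rad), grip point at most 2.5 mm above its home height of 79 mm, within 5 mm of the slot row and 13 mm of the holder's centre along it; the keeper stands over its end at 1.35 rad or more (all of step 1 and angle between the y axis of comb_grip and the y axis of holder, either way round below 0.06 rad and linear speed of comb below 0.02 m/s and value of joint keeper above 1.35 rad); the robot touches nothing.
It fails at once if comb and guard block pressed or knocked together with more than 40 N (bent pins) (contact force between comb and holder above 40 N).
It fails at once if a paint jar was moved by more than 30 mm or tipped over (distance of any of jar_a, jar_b, jar_mid from where it was at the start of the episode above 0.03 m or angle between any of jar_a, jar_b, jar_mid's own z axis and vertical above 0.5 rad).
It also fails if it takes over 64 s, if anything falls off the work surface, if the arm or the gripper's body presses on something with over 40 N, if the wrist force passes 120 N, or if a joint passes its speed limit or range.

## Working session

There is one attempt and no reset: what is moved stays moved. The work goes in short steps, Python scripts to look and compute and a tool call to move; the robot and the scene stay as the last step left them, time stands still between calls to the robot, and variables do not carry over. Pictures are saved under pics/ and viewed, and the job is handed in when it is done.

Besides the shell and the picture viewer there is one more tool, called as name(argument=value, ...) on one line, values as JSON. jog_arm: Moves the arm, as the interface text tells. Its arguments: {"type":"object","properties":{"commands":{"type":"array","items":{"type":"array","items":{"type":"array","items":{"type":"number"}}}},"force":{"type":"number"}},"required":["commands"]}

```bash
mkdir -p pics; cat > h.py <<'E'
import numpy as np,cv2,pickle
from plant import manip
def grab(n,tag):
    s=manip.state(); d=manip.grab_frame(n); d['state']=s
    pickle.dump(d,open(f'{tag}.pkl','wb')); cv2.imwrite(f'pics/{tag}.png',d['frame'][:,:,::-1]); return d
E
python3 - <<'E'
from h import *
for n in ['scene','top','wrist']:
    d=grab(n,n+'0'); print(n,d['fx'],d['fy'],d['cx'],d['cy']); print(np.round(d.get('cam_to_world',d.get('tool_from_camera')),3).tolist())
print(manip.state())
E
```

```text
scene 502.28421762100015 502.28421762100015 320.6071548886244 246.8376252382743
[[0.886, 0.342, -0.314, 803.71], [0.464, -0.656, 0.595, -522.312], [-0.002, -0.673, -0.74, 818.564], [0.0, 0.0, 0.0, 1.0]]
top 535.3792609297826 535.3792609297826 331.3444866569802 228.18447710392434
[[0.004, -0.992, 0.13, 372.711], [-0.999, 0.001, 0.037, 29.901], [-0.037, -0.13, -0.991, 1070.319], [0.0, 0.0, 0.0, 1.0]]
wrist 371.64829954431775 371.64829954431775 315.75241147870776 233.53140817196834
[[0.001, -0.947, -0.32, 82.687], [1.0, 0.001, 0.001, -0.638], [-0.001, -0.32, 0.947, -147.163], [0.0, 0.0, 0.0, 1.0]]
{'time': 0.15, 'joint_positions': array([-1.22362699,  0.43503908,  0.02499508,  1.57388905, -0.01159265,
        1.13398551, -0.07509813]), 'qd': array([-5.53358068e-04, -3.50480535e-04,  7.92914853e-05, -3.53006941e-03,
       -2.17214424e-03,  2.68270461e-04,  8.40093057e-04]), 'effort': array([ 2.15835142e-03, -6.70887637e+01,  1.02602296e+00, -3.16450703e+01,
        1.55892503e-02,  8.99143430e-03, -1.29174299e-05]), 'ee_pos': array([271.61164994, 562.4681879 , 225.32093937]), 'orientation': array([-7.05230033e-05,  2.23034203e-01,  9.74810442e-01, -5.83822089e-04]), 'ft_force': array([ 0.17671642,  0.08459302, -0.08358398]), 'wrist_torque': array([ 0.00617985, -0.0157776 ,  0.04808367]), 'opening': 85.27299282346667}
```

View pics/top0.png

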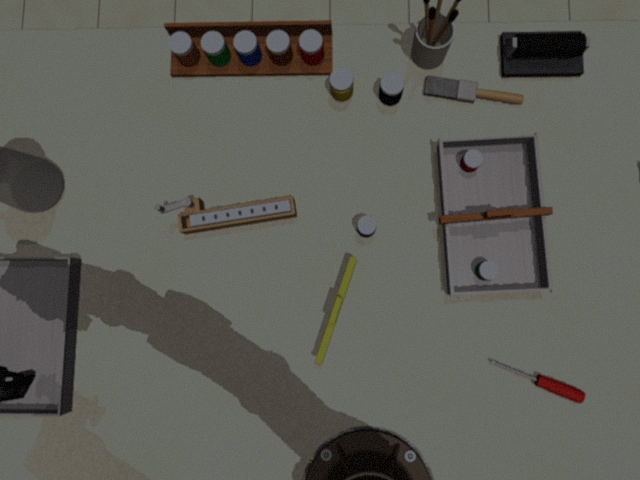

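View pics/scene0.png

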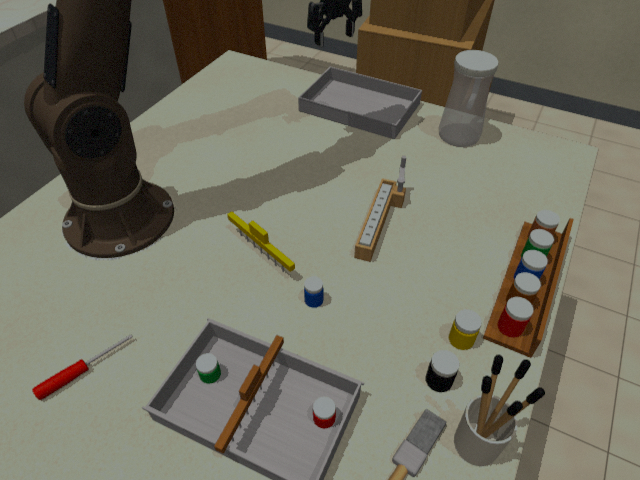

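View pics/wrist0.png

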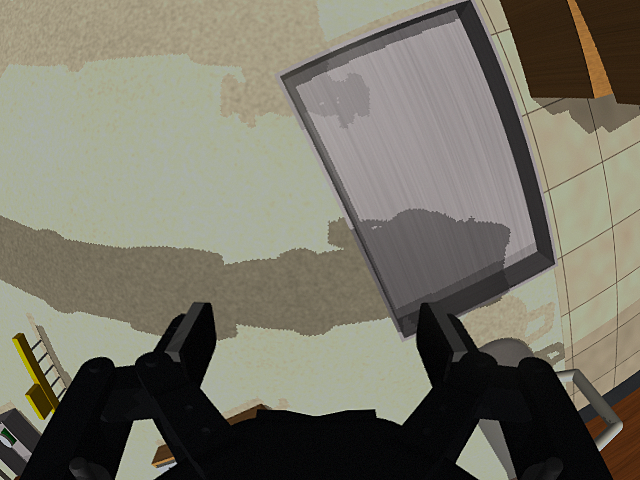

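The top view shows the comb across the tray, from (440,219) to (552,211) with its rib at about (498,213). The guard runs from (182,222) to (296,207), with the keeper at its left (+y) end pointing left. jar_mid is at (366,226), and the yellow look-alike is at (335,310).

```bash
cat >> h.py <<'E'
def ray(d,uv,T=None):
    T=d['cam_to_world'] if T is None else T
    uv=np.atleast_2d(uv).astype(float)
    r=np.c_[(uv[:,0]-d['cx'])/d['fx'],(uv[:,1]-d['cy'])/d['fy'],np.ones(len(uv))]
    return T[:3,3],r@T[:3,:3].T
def onz(d,uv,z):
    o,r=ray(d,uv); return o+r*((z-o[2])/r[:,2])[:,None]
def cloud(d):
    v,u=np.mgrid[:480,:640]; o,r=ray(d,np.c_[u.ravel(),v.ravel()])
    return (o+r*d['depth'].reshape(-1,1)).reshape(480,640,3)
E
python3 - <<'E'
from h import *
d=pickle.load(open('top0.pkl','rb'));P=cloud(d);im=d['frame']
hsv=cv2.cvtColor(im,cv2.COLOR_RGB2HSV)
br=((hsv[...,0]>5)&(hsv[...,0]<20)&(hsv[...,1]>110)&(hsv[...,2]>50)).astype(np.uint8)
n,l,st,c=cv2.connectedComponentsWithStats(br)
for i in range(1,n):
    if st[i,4]>100: print(i,st[i],c[i].round(1),np.median(P[l==i],axis=0).round(1),np.percentile(P[l==i][:,2],[5,50,95]).round(1))
for nm,(x,y,w,h) in dict(comb=(430,130,130,170),hold=(150,185,160,60)).items():
    cv2.imwrite(f'pics/{nm}0.png',cv2.resize(im[y:y+h,x:x+w,::-1],None,fx=4.6,fy=4.6 if nm=='hold' else 3.4,interpolation=cv2.INTER_CUBIC))
for n_,uv in dict(tray=(500,250),jarmid=(366,225),table=(250,350)).items(): print(n_,P[uv[1],uv[0]].round(1))
E
```

```text
7 [164  20 167   7 573] [246.3  23.4] [921.5 243.9  60.3] [57.2 60.3 63.3]
10 [ 171   35  161   40 2597] [255.6  61.4] [853.8 219.9  12.3] [ 9.1 12.3 15.9]
21 [477  92  46  11 190] [500.   97.9] [ 776.1 -271.9   16.9] [11.4 16.9 21.6]
30 [179 199  42  24 175] [193.5 209.5] [544.  339.9  39.9] [35.1 39.9 44. ]
45 [487 207  65  10 452] [519.8 211.9] [ 532.1 -286.7   69.8] [65.1 69.8 99.8]
49 [252 211  43  11 101] [271.3 216.6] [530.1 188.8  39.5] [32.6 39.5 43.4]
51 [440 213  47  11 307] [461.4 217.6] [ 523.1 -177.7   68. ] [64.6 68.  70.8]
54 [180 218  71  14 221] [207.2 225.5] [513.1 317.5  39.2] [ 3.8 39.2 43.1]
tray [ 468.4 -264.2    3.2]
jarmid [511.9   1.6  52.4]
table [ 2.707e+02  2.294e+02 -2.000e-01]
```

View pics/comb0.png

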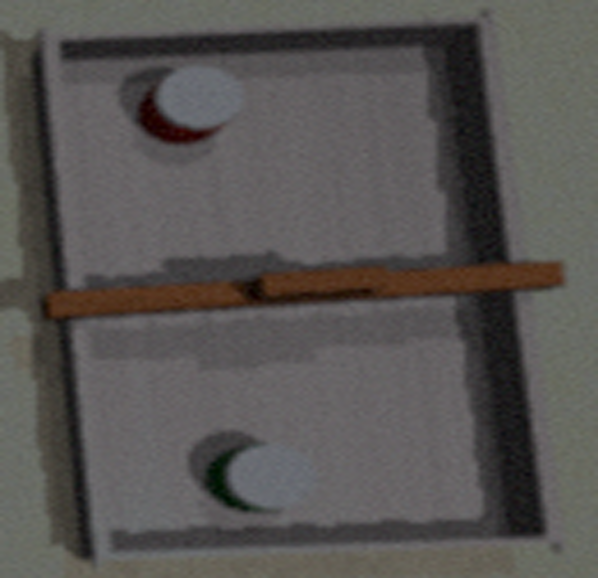

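View pics/hold0.png

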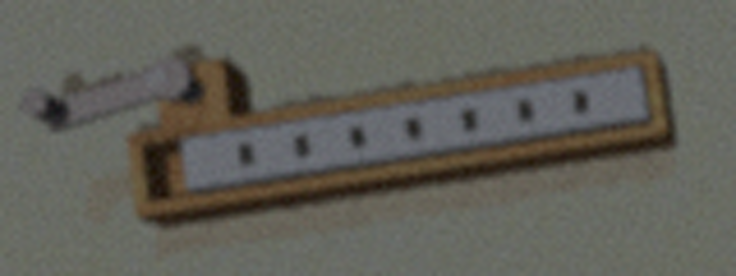

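```bash
python3 - <<'E'
from h import *
from scipy import ndimage
d=pickle.load(open('top0.pkl','rb'));P=cloud(d);im=d['frame'];hsv=cv2.cvtColor(im,cv2.COLOR_RGB2HSV).astype(int)
# comb
reg=np.zeros((480,640),bool);reg[195:230,436:558]=1
br=reg&(hsv[...,0]<20)&(hsv[...,1]>110)
top=br&(P[...,2]>62)&(P[...,2]<76); rib=br&(P[...,2]>88)
def rect(m,z):
    v,u=np.nonzero(m);Q=onz(d,np.c_[u,v],z)[:,:2]
    r=cv2.minAreaRect(Q.astype(np.float32));return r,Q
for nm,m,z in(('bar',top|rib,68),('rib',rib,98)):
    r,Q=rect(m,z);print(nm,[np.round(x,1) for x in r],Q.mean(0).round(1),Q.min(0).round(1),Q.max(0).round(1),m.sum(),np.median(P[m][:,2]))
r,Q=rect(top,68);w=np.linalg.svd(Q-Q.mean(0),full_matrices=False)[2][0];print('bar dir',w,np.degrees(np.arctan2(-w[0],w[1])))
# liner white
reg=np.zeros((480,640),bool);reg[190:235,178:300]=1
wh=reg&(hsv[...,1]<60)&(hsv[...,2]>95)&(P[...,2]>38)&(P[...,2]<54)
n,l,st,c=cv2.connectedComponentsWithStats(wh.astype(np.uint8));k=1+np.argmax(st[1:,4]);m=ndimage.binary_fill_holes(l==k)
r,Q=rect(m,46);w=np.linalg.svd(Q-Q.mean(0),full_matrices=False)[2][0]
print('liner',[np.round(x,1) for x in r],Q.mean(0),'dir',np.degrees(np.arctan2(-w[0],w[1])),m.sum())
# slots: dark
g=im.astype(float).mean(2);g4=cv2.resize(g.astype(np.float32),None,fx=1,fy=1)
er=cv2.erode(m.astype(np.uint8),np.ones((3,3)))>0
bg=np.median(g[er]);dk=er&(g<bg-25)
n,l,st,c=cv2.connectedComponentsWithStats(dk.astype(np.uint8))
S=[]
for i in range(1,n):
    if st[i,4]>=3:
        wt=(bg-g)*(l==i);v,u=np.nonzero(l==i);W=wt[v,u];uv=[(u*W).sum()/W.sum(),(v*W).sum()/W.sum()];q=onz(d,[uv],46)[0];S.append(q[:2]);print(st[i,4],np.round(uv,1),q.round(1))
S=np.array(S);S=S[np.argsort(S[:,1])];print(np.linalg.norm(np.diff(S,axis=0),axis=1),S.mean(0))
w=np.linalg.svd(S-S.mean(0))[2][0];print(np.degrees(np.arctan2(-w[0],w[1])))
# frame
fr=reg&(hsv[...,0]<20)&(hsv[...,1]>90)&(P[...,2]>34)&(P[...,2]<44)
E
```

```text
bar [array([ 530.1, -239.9]), array([ 17.4, 208.4]), np.float64(4.8)] [ 529.4 -240.8] [ 513.4 -343.5] [ 543.4 -136.7] 805 68.86166927149043
rib [array([ 527.7, -251.3]), array([ 15.3, 106.4]), np.float64(3.9)] [ 528.  -241.1] [ 516.4 -304.9] [ 534.8 -198.7] 201 97.73224399861408
bar dir [ 0.08265899 -0.99657789] -175.2585786808982
liner [array([538.4, 248.1]), array([ 22.7, 196.9]), np.float64(8.9)] [537.65489973 247.39627291] dir -171.01426025215778 1050
12 [275.9 206.8] [548.8 176.6  46. ]
11 [263.8 208.6] [545.2 200.1  46. ]
12 [251.7 210.6] [541.3 223.8  46. ]
13 [239.4 212.4] [537.8 247.8  46. ]
12 [227.2 214.4] [533.9 271.6  46. ]
12 [215.1 216.2] [530.3 295.4  46. ]
13 [203. 218.] [526.8 319.1  46. ]
[23.78856775 24.06824271 24.26997963 24.07980371 24.02257838 24.03385778] [537.73387797 247.77480269]
8.785535445981852
```

The slots are spaced 24.0 apart as expected. Their centre is about (537.7, 247.8), with the row turned +8.8°. The comb rib is at about (528, -241), with the comb turned +4.75°, and its heights of 68 and 98 agree with the sizes given. I'll turn the tool first, then move across.

jog_arm(commands=[[[0, 0, 0, 0, 0, 1, 85], [0, 0, 0, 0, 0, 1, 85], [0, 0, 0, 0, 0, 1, 85], [0, 0, 0, 0, 0, 1, 85], [0, 0, 0, 0, 0, 1, 85], [0, 0, 0, 0, 0, 1, 85], [0, 0, 0, 0, 0, 1, 85], [0, 0, 0, 0, 0, 1, 85]]], force=40)

```text
time: 1.15
ee_pos: [271.6, 562.7, 225.6]
orientation: [0.0, 0.602, 0.799, -0.0]
ft_force: [0.3, 0.1, -0.1]
opening: 84.9
```

jog_arm(commands=[[[0, 0, 0, 0, 0, 0.95, 85], [0, 0, 0, 0, 0, 0.95, 85], [-0.5, 0, 0, 0, 0, 0, 85]]])

```text
time: 1.52
ee_pos: [272.6, 543.6, 225.3]
orientation: [-0.0, 0.677, 0.736, -0.0]
ft_force: [0.1, -0.4, -0.2]
opening: 85.3
```

```bash
cat >> h.py <<'E'
from scipy.spatial.transform import Rotation as Ro
def R_(s): q=s['orientation'];return Ro.from_quat([q[1],q[2],q[3],q[0]]).as_matrix()
def go(target,yaw=None,s=None):
    s=s or manip.state();R=R_(s);D=R.T@(np.array(target)-s['ee_pos'])/40
    ty=np.degrees(np.arctan2(R[1,1],R[0,1]));tilt=np.degrees(np.arccos(min(1,-R[2,2])))
    print('t',round(s['time'],2),'pos',s['ee_pos'].round(2),'yaw(tool y)',ty.round(2),'tilt',tilt.round(2),'units',D.round(3),'rz',None if yaw is None else round(-(yaw-ty)/6,3),'F',s['ft_force'].round(1),'op',round(s['opening'],1))
E
python3 -c "
from h import *
go([528,-241,160],4.75)"
```

```text
t 1.52 pos [272.62 543.6  225.27] yaw(tool y) 4.84 tilt 0.02 units [-20.083   4.708   1.636] rz 0.015 F [ 0.1 -0.4 -0.2] op 85.3
```

jog_arm(commands=[[[-1, 0.23, 0, 0, 0, 0, 85], [-1, 0.23, 0, 0, 0, 0, 85], [-1, 0.23, 0, 0, 0, 0, 85], [-1, 0.23, 0, 0, 0, 0, 85], [-1, 0.23, 0, 0, 0, 0, 85], [-1, 0.23, 0, 0, 0, 0, 85], [-1, 0.23, 0, 0, 0, 0, 85], [-1, 0.23, 0, 0, 0, 0, 85]]])

```text
time: 2.52
ee_pos: [373.9, 228.9, 225.9]
orientation: [-0.0, 0.677, 0.736, 0.0]
ft_force: [0.6, 0.0, 0.1]
opening: 85.2
```

jog_arm(commands=[[[-1, 0.23, 0, 0, 0, 0, 85], [-1, 0.23, 0, 0, 0, 0, 85], [-1, 0.23, 0, 0, 0, 0, 85], [-1, 0.23, 0, 0, 0, 0, 85], [-1, 0.23, 0, 0, 0, 0, 85], [-1, 0.23, 0, 0, 0, 0, 85], [-1, 0.23, 0, 0, 0, 0, 85], [-1, 0.23, 0, 0, 0, 0, 85]]])

```text
time: 3.52
ee_pos: [474.1, -83.6, 225.9]
orientation: [-0.0, 0.677, 0.736, 0.0]
ft_force: [0.3, -0.2, -0.1]
opening: 85.5
```

jog_arm(commands=[[[-1, 0.23, 0, 0, 0, 0, 85], [-1, 0.23, 0, 0, 0, 0, 85], [-1, 0.23, 0.5, 0, 0, 0, 85], [-0.9, 0.23, 0.5, 0, 0, 0, 85], [0, 0, 0.3, 0, 0, 0, 85], [0, 0, 0, 0, 0, 0, 85]]])

```text
time: 4.28
ee_pos: [522.9, -233.8, 172.8]
orientation: [-0.001, 0.677, 0.736, -0.0]
ft_force: [0.5, 1.2, 0.5]
opening: 84.9
```

```bash
python3 -c "
from h import *
grab('wrist','w1')
go([528,-241,96],4.75)"
```

```text
t 4.33 pos [ 523.39 -233.6   173.61] yaw(tool y) 4.87 tilt 0.09 units [-0.196  0.101  1.94 ] rz 0.02 F [ 0.4  0.2 -0.3] op 84.7
```

View pics/w1.png

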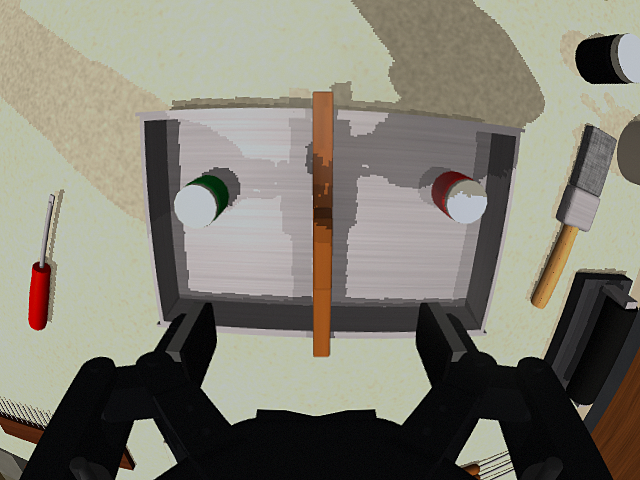

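The wrist view shows the comb straight between the fingers, with its bar ends at about (323,92) and (321,355). I'll cast those onto z=68 to check the centre.

```bash
cat >> h.py <<'E'
def wrayz(d,uv,z):
    s=d['state'];R=R_(s);T=d['tool_from_camera'];uv=np.atleast_2d(uv).astype(float)
    p=(uv-[d['cx'],d['cy']])/d['fx'];th=np.linalg.norm(p,axis=1);k=np.where(th>1e-9,np.sin(th)/np.maximum(th,1e-9),1)
    r=np.c_[p*k[:,None],np.cos(th)]@T[:3,:3].T@R.T;o=R@T[:3,3]+s['ee_pos']
    return o+r*((z-o[2])/r[:,2])[:,None]
E
python3 - <<'E'
from h import *
d=pickle.load(open('w1.pkl','rb'))
q=wrayz(d,[(323,92),(321,356)],68);print(q.round(1),q.mean(0),np.linalg.norm(q[0]-q[1]))
e=wrayz(d,[(313,150),(333,150)],68);print('width',e.round(1))
im=d['frame'];cv2.imwrite('pics/w1c.png',cv2.resize(im[80:370,270:380,::-1],None,fx=4,fy=2))
E
```

```text
[[ 518.8 -137.7   68. ]
 [ 536.1 -344.3   68. ]] [ 527.47561624 -240.98282419   68.        ] 207.3162702685828
width [[ 515.6 -177.6   68. ]
 [ 529.  -176.4   68. ]]
```

View pics/w1c.png

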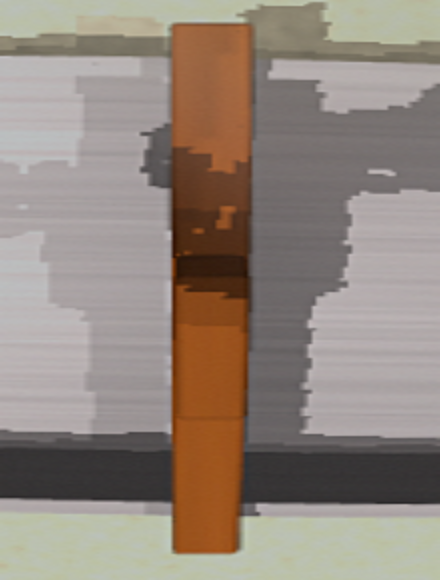

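The wrist view puts the centre at (527.5, -241.0), which matches the top view. Going down.

jog_arm(commands=[[[-0.18, 0.09, 0.6, 0, 0, 0, 85], [0, 0, 0.6, 0, 0, 0, 85], [0, 0, 0.5, 0, 0, 0, 85], [0, 0, 0.2, 0, 0, 0, 85], [0, 0, 0, 0, 0, 0, 85]]])

```text
time: 4.95
ee_pos: [528.2, -241.0, 98.3]
orientation: [-0.0, 0.676, 0.737, 0.0]
ft_force: [0.5, 0.2, -0.3]
opening: 84.7
```

```bash
python3 -c "
from h import *
go([527.5,-241,95.5],4.75)"
```

```text
t 4.95 pos [ 528.17 -240.96   98.34] yaw(tool y) 4.88 tilt 0.02 units [ 0.    -0.017  0.071] rz 0.022 F [ 0.5  0.2 -0.3] op 84.7
```

jog_arm(commands=[[[0, -0.02, 0.07, 0, 0, 0, 40], [0, 0, 0, 0, 0, 0, 20], [0, 0, 0, 0, 0, 0, 8], [0, 0, 0, 0, 0, 0, 8], [0, 0, 0, 0, 0, 0, 8], [0, 0, 0, 0, 0, 0, 8]]], force=60)

```text
time: 5.7
ee_pos: [527.2, -241.7, 95.1]
orientation: [0.0, 0.677, 0.736, 0.0]
ft_force: [0.4, 0.7, 0.0]
opening: 8.0
```

```bash
python3 -c "
from h import *
go([527.5,-241,200],8.79)"
```

```text
t 5.7 pos [ 527.16 -241.74   95.1 ] yaw(tool y) 4.83 tilt 0.0 units [ 0.018  0.01  -2.622] rz -0.661 F [0.4 0.7 0. ] op 8.0
```

The opening reads 8.0, but the rib is 12 wide. I'll look before lifting.

```bash
python3 -c "
from h import *
d=grab('wrist','w2');grab('scene','s2')
cv2.imwrite('pics/s2c.png',cv2.resize(d['frame'][150:450,200:440,::-1],None,fx=2,fy=2))
im=pickle.load(open('s2.pkl','rb'))['frame'];cv2.imwrite('pics/s2d.png',cv2.resize(im[280:480,130:380,::-1],None,fx=3,fy=3))"
```

```text
(no output)
```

View pics/s2c.png

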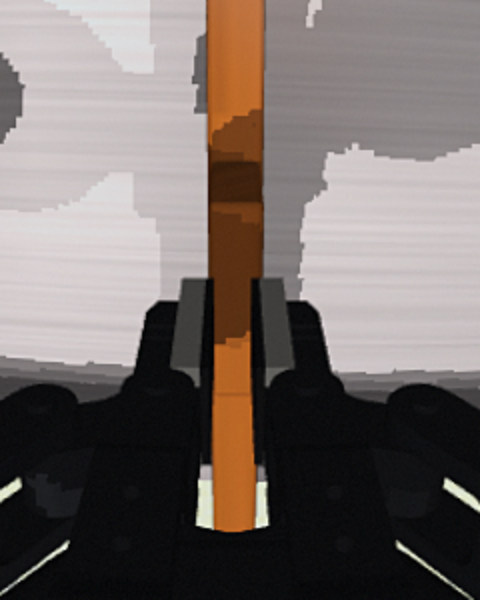

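View pics/s2d.png

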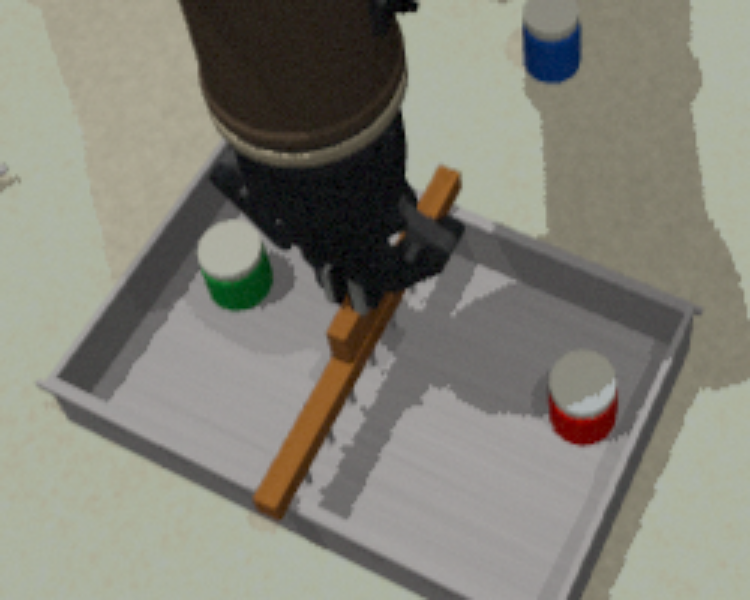

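The rib is between the pads, so they probably give a little. I'll command the jaws fully shut at 60 N and lift.

jog_arm(commands=[[[0, 0, 0, 0, 0, 0, 0], [0, 0, 0, 0, 0, 0, 0], [0, 0, -0.3, 0, 0, 0, 0], [0, 0, -0.6, 0, 0, 0, 0], [0, 0, -0.8, 0, 0, 0, 0], [0, 0, -0.8, 0, 0, -0.33, 0], [0, 0, -0.3, 0, 0, -0.33, 0]]])

```text
time: 6.68
ee_pos: [527.9, -242.4, 209.6]
orientation: [0.002, 0.65, 0.76, 0.001]
ft_force: [0.3, -0.7, -0.6]
opening: -0.0
```

```bash
python3 -c "
from h import *
d=grab('wrist','w3')
go([537.7,247.8,200],8.79)"
```

```text
t 6.72 pos [ 528.11 -242.44  210.04] yaw(tool y) 8.96 tilt 0.22 units [12.07   2.144  0.24 ] rz 0.028 F [ 0.1 -0.8  1.6] op 0.2
```

View pics/w3.png

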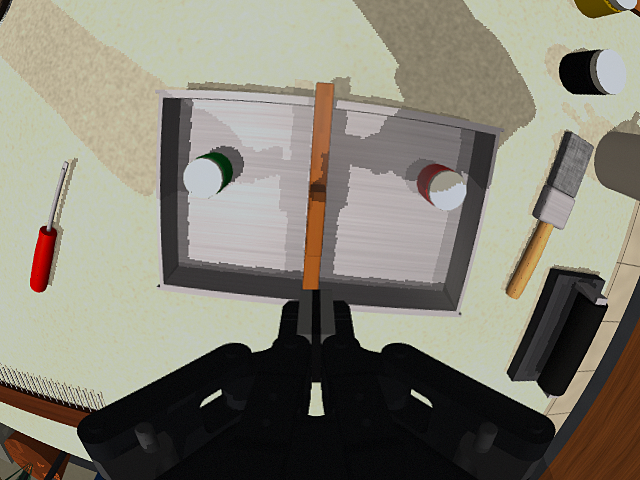

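The grasp missed: the jaws are shut and the comb is still on the tray. I'll use the wrist depth to find out where the pads really were.

```bash
cat >> h.py <<'E'
def wcloud(d):  # tool frame
    T=d['tool_from_camera'];v,u=np.mgrid[:480,:640];p=np.stack([(u-d['cx'])/d['fx'],(v-d['cy'])/d['fy']],-1)
    th=np.linalg.norm(p,axis=-1);th=np.maximum(th,1e-9);r=np.concatenate([p*(np.sin(th)/th)[...,None],np.cos(th)[...,None]],-1)
    Q=r*(d['depth']/r[...,2])[...,None];return Q@T[:3,:3].T+T[:3,3]
E
python3 - <<'E'
from h import *
for n in ['w2','w3','w1']:
    d=pickle.load(open(n+'.pkl','rb'));Q=wcloud(d);R=R_(d['state']);W=Q@R.T+d['state']['ee_pos']
    print(n,d['state']['ee_pos'])
    for r in range(220,420,8):
        print(r,[(c,Q[r,c].round(0).tolist(),round(float(W[r,c,2]))) for c in ((296,303,317,340) if n!='w1' else (323,))])
E
```

```text
w2 [ 527.16069525 -241.74371285   95.10439896]
220 [(296, [11.0, -14.0, 92.0], 3), (303, [11.0, -9.0, 92.0], 3), (317, [30.0, 0.0, 28.0], 67), (340, [11.0, 16.0, 92.0], 3)]
228 [(296, [5.0, -14.0, 92.0], 3), (303, [5.0, -9.0, 92.0], 3), (317, [26.0, 0.0, 28.0], 67), (340, [5.0, 16.0, 92.0], 3)]
236 [(296, [-0.0, -14.0, 91.0], 4), (303, [-0.0, -9.0, 92.0], 3), (317, [25.0, 0.0, 17.0], 78), (340, [-1.0, 16.0, 92.0], 3)]
244 [(296, [-6.0, -14.0, 92.0], 3), (303, [-6.0, -9.0, 92.0], 3), (317, [25.0, 0.0, 6.0], 89), (340, [-6.0, 16.0, 92.0], 4)]
252 [(296, [-12.0, -14.0, 91.0], 4), (303, [-12.0, -9.0, 92.0], 3), (317, [25.0, -0.0, -2.0], 97), (340, [-12.0, 16.0, 91.0], 4)]
260 [(296, [-18.0, -14.0, 92.0], 3), (303, [-18.0, -9.0, 91.0], 4), (317, [21.0, -0.0, -2.0], 97), (340, [-18.0, 16.0, 91.0], 4)]
268 [(296, [-24.0, -14.0, 92.0], 3), (303, [-24.0, -9.0, 92.0], 3), (317, [17.0, -0.0, -2.0], 97), (340, [-24.0, 17.0, 91.0], 4)]
276 [(296, [-30.0, -14.0, 92.0], 3), (303, [-31.0, -9.0, 92.0], 3), (317, [14.0, 0.0, -2.0], 97), (340, [-31.0, 17.0, 92.0], 3)]
284 [(296, [-37.0, -15.0, 93.0], 2
[... 5921 characters left out ...]
23, [-16.0, 4.0, 74.0], 98)]
276 [(323, [-23.0, 4.0, 76.0], 97)]
284 [(323, [-29.0, 4.0, 76.0], 97)]
292 [(323, [-50.0, 5.0, 105.0], 68)]
300 [(323, [-58.0, 5.0, 106.0], 67)]
308 [(323, [-65.0, 5.0, 105.0], 67)]
316 [(323, [-72.0, 5.0, 106.0], 67)]
324 [(323, [-79.0, 6.0, 105.0], 68)]
332 [(323, [-87.0, 6.0, 106.0], 67)]
340 [(323, [-95.0, 6.0, 106.0], 67)]
348 [(323, [-103.0, 6.0, 105.0], 68)]
356 [(323, [-112.0, 6.0, 105.0], 68)]
364 [(323, [-175.0, 8.0, 173.0], -1)]
372 [(323, [-187.0, 8.0, 174.0], -2)]
380 [(323, [-198.0, 8.0, 173.0], 0)]
388 [(323, [-211.0, 8.0, 173.0], -1)]
396 [(323, [-224.0, 8.0, 173.0], -1)]
404 [(323, [-238.0, 9.0, 174.0], -1)]
412 [(323, [-252.0, 9.0, 174.0], -1)]
```

The pad tips sit at about z = -11 in the reported tool frame, where the text says +25. So the fingers were closed above the rib top (tips at z = 106, rib top at 98). World heights for the table, bar and rib all check out, so I'll trust the measurement and go 35 mm lower. The lateral centring was right. First I'll reopen and turn back.

jog_arm(commands=[[[0, 0, 0, 0, 0, 0.35, 85], [0, 0, 0, 0, 0, 0.35, 85], [0, 0, 0.6, 0, 0, 0, 85], [0, 0, 0.8, 0, 0, 0, 85], [0, 0, 0.8, 0, 0, 0, 85], [0, 0, 0.6, 0, 0, 0, 85], [0, 0, 0, 0, 0, 0, 85]]])

```text
time: 7.6
ee_pos: [525.3, -241.0, 92.8]
orientation: [-0.002, 0.679, 0.734, -0.001]
ft_force: [-0.5, 0.4, 0.4]
opening: 85.1
```

```bash
python3 -c "
from h import *
go([527.4,-241.4,61],4.8)"
```

```text
t 7.6 pos [ 525.32 -240.99   92.75] yaw(tool y) 4.49 tilt 0.29 units [-0.015  0.055  0.794] rz -0.052 F [-0.5  0.4  0.4] op 85.1
```

jog_arm(commands=[[[0, 0.03, 0.3, 0, 0, -0.03, 85], [0, 0.02, 0.3, 0, 0, 0, 85], [0, 0, 0.15, 0, 0, 0, 85], [0, 0, 0, 0, 0, 0, 85], [0, 0, 0, 0, 0, 0, 85]]])

```text
time: 8.22
ee_pos: [529.3, -241.8, 65.4]
orientation: [0.0, 0.677, 0.736, 0.0]
ft_force: [-0.1, 1.0, -0.3]
opening: 84.9
```

```bash
python3 -c "
from h import *
go([527.4,-241.4,61],4.8)
d=grab('wrist','w4')"
```

```text
t 8.22 pos [ 529.3  -241.76   65.43] yaw(tool y) 4.75 tilt 0.03 units [ 0.013 -0.047  0.111] rz -0.008 F [-0.1  1.  -0.3] op 84.9
```

View pics/w4.png

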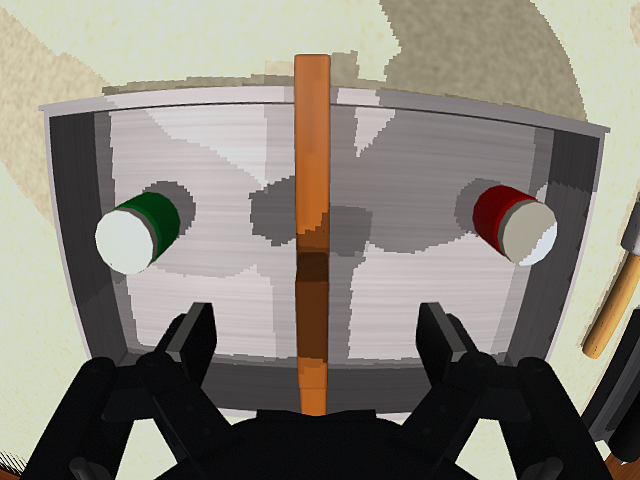

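The fingers now straddle the rib and the jars are clear. I'll do the last few mm and close.

jog_arm(commands=[[[0.01, -0.045, 0.1, 0, 0, 0, 40], [0, 0, 0, 0, 0, 0, 20], [0, 0, 0, 0, 0, 0, 0], [0, 0, 0, 0, 0, 0, 0], [0, 0, 0, 0, 0, 0, 0], [0, 0, 0, 0, 0, 0, 0]]], force=60)

```text
time: 9.02
ee_pos: [527.5, -241.4, 61.3]
orientation: [0.0, 0.677, 0.736, 0.0]
ft_force: [-0.5, -0.2, 3.8]
opening: 10.9
```

```bash
python3 -c "
from h import *
go([527.4,-241.4,150],8.79)"
```

```text
t 9.03 pos [ 527.46 -241.41   61.3 ] yaw(tool y) 4.76 tilt 0.02 units [ 0.000e+00 -1.000e-03 -2.217e+00] rz -0.671 F [-0.5 -0.2  3.8] op 10.9
```

The opening is 10.9, so the rib is held. comb_grip is about 21.7 above the reported TCP. Pins should touch the liner top at a TCP z of about 89, and home is about 57. Lifting.

jog_arm(commands=[[[0, 0, -0.2, 0, 0, 0, 0], [0, 0, -0.6, 0, 0, 0, 0], [0, 0, -0.8, 0, 0, 0, 0], [0, 0, -0.8, 0, 0, -0.3, 0], [0, 0, -0.3, 0, 0, -0.37, 0], [0, 0, 0, 0, 0, 0, 0]]])

```text
time: 9.78
ee_pos: [527.5, -241.3, 169.4]
orientation: [0.0, 0.651, 0.759, 0.0]
ft_force: [-0.3, 0.3, -2.2]
opening: 11.5
```

```bash
python3 -c "
from h import *
go([537.7,247.8,165],8.79)
d=grab('wrist','w5')"
```

```text
t 9.78 pos [ 527.5  -241.3   169.39] yaw(tool y) 8.82 tilt 0.06 units [12.044  2.126  0.111] rz 0.005 F [-0.3  0.3 -2.2] op 11.5
```

View pics/w5.png

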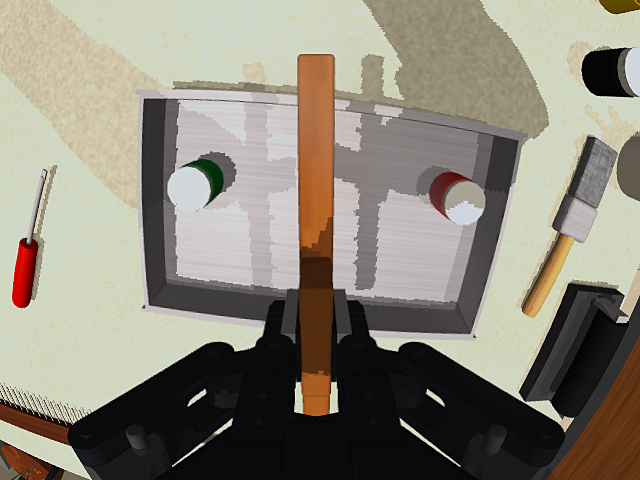

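The comb is held straight and is off the tray, with about 2.2 N of weight on the wrist. Moving across to the guard.

jog_arm(commands=[[[0.5, 0.1, 0, 0, 0, 0, 0], [1, 0.18, 0, 0, 0, 0, 0], [1, 0.18, 0, 0, 0, 0, 0], [1, 0.18, 0, 0, 0, 0, 0], [1, 0.18, 0, 0, 0, 0, 0], [1, 0.18, 0, 0, 0, 0, 0], [1, 0.18, 0, 0, 0, 0, 0], [1, 0.18, 0, 0, 0, 0, 0]]])

```text
time: 10.82
ee_pos: [534.2, 64.8, 167.6]
orientation: [-0.001, 0.651, 0.759, -0.001]
ft_force: [0.4, -0.2, -1.2]
opening: 10.9
```

jog_arm(commands=[[[1, 0.18, 0, 0, 0, 0, 0], [1, 0.18, 0, 0, 0, 0, 0], [1, 0.18, 0, 0, 0, 0, 0], [1, 0.18, 0, 0, 0, 0, 0], [0.5, 0.1, 0, 0, 0, 0, 0], [0, 0, 0, 0, 0, 0, 0], [0, 0, 0, 0, 0, 0, 0]]])

```text
time: 11.7
ee_pos: [540.2, 244.2, 168.7]
orientation: [0.0, 0.652, 0.758, -0.001]
ft_force: [-0.4, -0.8, -1.9]
opening: 10.9
```

```bash
python3 -c "
from h import *
go([537.7,247.8,110],8.79)
d=grab('top','t6')
im=d['frame'];cv2.imwrite('pics/t6c.png',cv2.resize(im[150:260,130:330,::-1],None,fx=4,fy=4))
d=grab('wrist','w6')"
```

```text
t 11.7 pos [540.23 244.25 168.71] yaw(tool y) 8.66 tilt 0.09 units [ 0.099 -0.048  1.468] rz -0.021 F [-0.4 -0.8 -1.9] op 10.9
```

View pics/t6c.png

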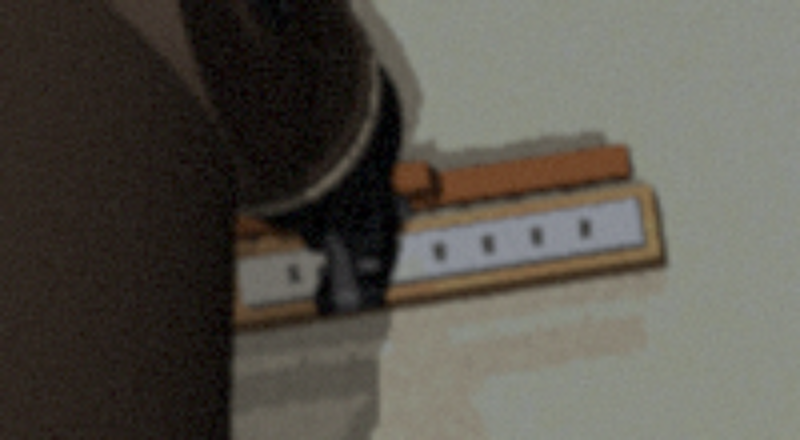

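View pics/w6.png

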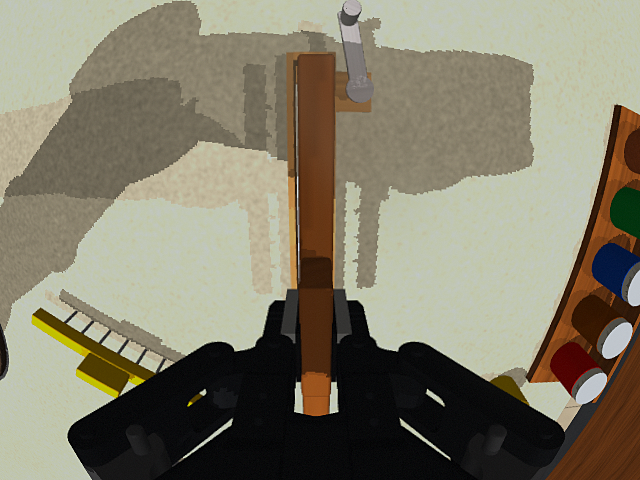

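The comb is over the guard with the keeper clear of its path (arm at (355,50) in the wrist view). I'll drop until the pins are about 9 mm above the liner, then measure the comb against the slots in the top view.

jog_arm(commands=[[[0.05, -0.03, 0.3, 0, 0, -0.02, 0], [0.05, -0.02, 0.6, 0, 0, 0, 0], [0, 0, 0.6, 0, 0, 0, 0], [0, 0, 0.25, 0, 0, 0, 0], [0, 0, 0, 0, 0, 0, 0], [0, 0, 0, 0, 0, 0, 0]]])

```text
time: 12.55
ee_pos: [538.2, 250.0, 99.9]
orientation: [0.0, 0.65, 0.76, 0.001]
ft_force: [-1.2, -0.2, -1.5]
opening: 10.9
```

```bash
python3 -c "
from h import *
go([537.8,247.4,98],8.79)
d=grab('top','t7')
im=d['frame'];cv2.imwrite('pics/t7c.png',cv2.resize(im[160:240,200:310,::-1],None,fx=7,fy=7,interpolation=cv2.INTER_CUBIC))
d=grab('wrist','w7')
d=grab('scene','s7');im=d['frame'];cv2.imwrite('pics/s7c.png',cv2.resize(im[110:270,330:430,::-1],None,fx=4,fy=3.7,interpolation=cv2.INTER_CUBIC))
"
```

```text
t 12.55 pos [538.18 250.02  99.87] yaw(tool y) 8.89 tilt 0.07 units [-0.063 -0.02   0.047] rz 0.016 F [-1.2 -0.2 -1.5] op 10.9
```

View pics/t7c.png

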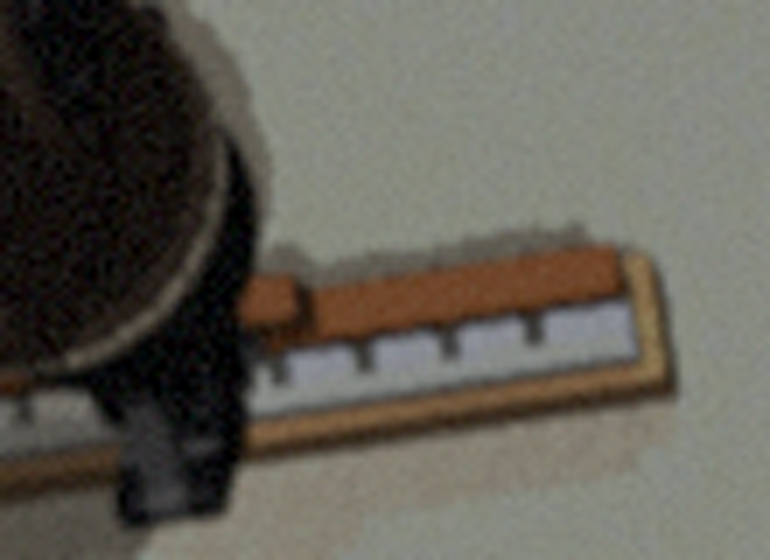

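View pics/s7c.png

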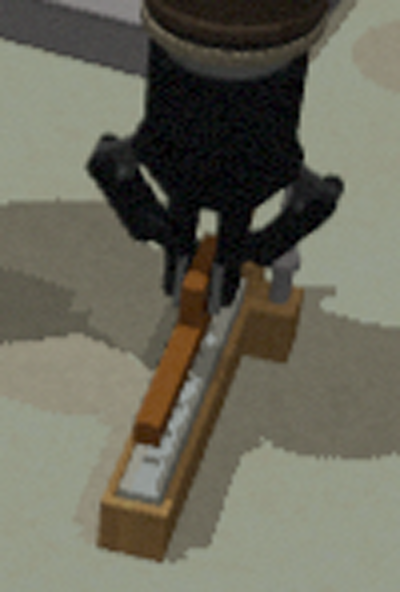

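View pics/w7.png

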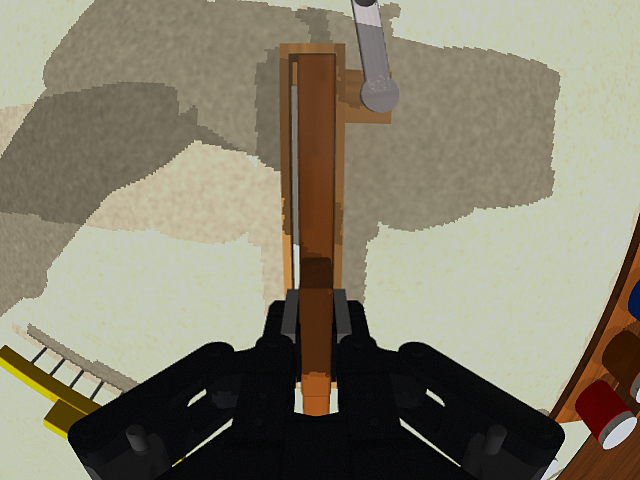

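```bash
python3 - <<'E'
from h import *
d=pickle.load(open('t7.pkl','rb'));im=d['frame'];hsv=cv2.cvtColor(im,cv2.COLOR_RGB2HSV).astype(int)
s=d['state'];R=R_(s);ax=R[:2,0];print('ee',s['ee_pos'],ax)
for r in range(194,208): print(r,[tuple(im[r,c]) for c in range(284,293)])
P=cloud(d);print(P[198,280:288,2].round(0))
g=s['ee_pos'][2]+21.7
for z in (g-15,g-33):
    q=onz(d,[(288.5,199)],z)[0,:2];print(z,q,'centre est',q+105*ax, 'along rel TCP',(q+105*ax-s['ee_pos'][:2])@ax)
E
```

```text
ee [538.1789218  250.01954493  99.87419355] [-0.15446878  0.98799759]
194 [(np.uint8(104), np.uint8(97), np.uint8(85)), (np.uint8(120), np.uint8(112), np.uint8(102)), (np.uint8(118), np.uint8(111), np.uint8(100)), (np.uint8(118), np.uint8(110), np.uint8(104)), (np.uint8(123), np.uint8(126), np.uint8(115)), (np.uint8(121), np.uint8(124), np.uint8(116)), (np.uint8(127), np.uint8(127), np.uint8(115)), (np.uint8(137), np.uint8(139), np.uint8(127)), (np.uint8(139), np.uint8(140), np.uint8(127))]
195 [(np.uint8(101), np.uint8(72), np.uint8(53)), (np.uint8(111), np.uint8(80), np.uint8(61)), (np.uint8(115), np.uint8(82), np.uint8(63)), (np.uint8(106), np.uint8(81), np.uint8(63)), (np.uint8(101), np.uint8(94), np.uint8(87)), (np.uint8(102), np.uint8(98), np.uint8(88)), (np.uint8(115), np.uint8(110), np.uint8(98)), (np.uint8(125), np.uint8(123), np.uint8(109)), (np.uint8(129), np.uint8(130), np.uint8(114))]
196 [(np.uint8(109), np.uint8(67), np.uint8(39)), (np.uint8(113), np.uint8(67), np.uint8(39)), (np.uint8(107), np.uint8(64), np.uint8(35)), (np.uint8(103), np.uint8(65), np.uint8(39)), (np.
[... 4363 characters left out ...]
np.uint8(138), np.uint8(143), np.uint8(148)), (np.uint8(135), np.uint8(137), np.uint8(143)), (np.uint8(133), np.uint8(138), np.uint8(140)), (np.uint8(131), np.uint8(135), np.uint8(139)), (np.uint8(137), np.uint8(142), np.uint8(145)), (np.uint8(124), np.uint8(126), np.uint8(133)), (np.uint8(103), np.uint8(104), np.uint8(104)), (np.uint8(117), np.uint8(104), np.uint8(79)), (np.uint8(131), np.uint8(117), np.uint8(79))]
[105. 104. 105. 106. 108. 106. 103. 104.]
106.57419354979521 [552.77045231 144.84577487] centre est [536.55123016 248.58552188] along rel TCP -1.1653837718308329
88.57419354979521 [556.13345239 146.99261349] centre est [539.91423024 250.7323605 ] along rel TCP 0.43620908202473646
```

The comb centre sits about 0.35 mm along tool +x from the TCP, by both the grasp measurement and this picture. So the target TCP is (537.8, 247.4). I'll correct, then lower to just above contact.

jog_arm(commands=[[[-0.063, -0.02, 0, 0, 0, 0.015, 0], [0, 0, 0.1, 0, 0, 0, 0], [0, 0, 0.05, 0, 0, 0, 0], [0, 0, 0, 0, 0, 0, 0], [0, 0, 0, 0, 0, 0, 0]]])

```text
time: 13.32
ee_pos: [537.2, 247.4, 93.1]
orientation: [-0.0, 0.651, 0.759, 0.0]
ft_force: [0.7, -0.1, -2.2]
opening: 11.1
```

```bash
python3 -c "
from h import *
go([537.8,247.4,91],8.79)"
```

```text
t 13.32 pos [537.21 247.43  93.1 ] yaw(tool y) 8.82 tilt 0.0 units [-0.003  0.015  0.053] rz 0.005 F [ 0.7 -0.1 -2.2] op 11.1
```

jog_arm(commands=[[[0, 0.015, 0.04, 0, 0, 0, 0], [0, 0, 0.03, 0, 0, 0, 0], [0, 0, 0.03, 0, 0, 0, 0], [0, 0, 0.02, 0, 0, 0, 0]]])

```text
time: 13.82
ee_pos: [537.7, 247.5, 88.2]
orientation: [-0.0, 0.651, 0.759, -0.0]
ft_force: [-0.4, -0.1, -1.4]
opening: 11.2
```

jog_arm(commands=[[[0, 0, 0.02, 0, 0, 0, 0], [0, 0, 0.02, 0, 0, 0, 0], [0, 0, 0, 0, 0, 0, 0]]])

```text
time: 14.2
ee_pos: [537.8, 247.5, 86.7]
orientation: [-0.0, 0.651, 0.759, -0.0]
ft_force: [0.4, -0.4, -1.5]
opening: 11.2
```

At 86.7 there is no contact force, so the pins may already be in. Continuing in small steps.

jog_arm(commands=[[[0, 0, 0.03, 0, 0, 0, 0], [0, 0, 0.03, 0, 0, 0, 0], [0, 0, 0.03, 0, 0, 0, 0], [0, 0, 0, 0, 0, 0, 0]]])

```text
time: 14.7
ee_pos: [537.7, 247.5, 83.0]
orientation: [-0.0, 0.651, 0.759, -0.0]
ft_force: [-1.1, -0.2, -1.5]
opening: 11.1
```

jog_arm(commands=[[[0, 0, 0.04, 0, 0, 0, 0], [0, 0, 0.04, 0, 0, 0, 0], [0, 0, 0.04, 0, 0, 0, 0], [0, 0, 0, 0, 0, 0, 0]]])

```text
time: 15.2
ee_pos: [537.7, 247.4, 78.1]
orientation: [-0.0, 0.651, 0.759, -0.0]
ft_force: [-0.2, 0.0, -0.7]
opening: 10.9
```

The pins are about 11 mm in with almost no force. Going on towards the home TCP of about 57.

jog_arm(commands=[[[0, 0, 0.06, 0, 0, 0, 0], [0, 0, 0.08, 0, 0, 0, 0], [0, 0, 0.08, 0, 0, 0, 0], [0, 0, 0.08, 0, 0, 0, 0], [0, 0, 0.06, 0, 0, 0, 0], [0, 0, 0, 0, 0, 0, 0]]])

```text
time: 15.95
ee_pos: [537.7, 247.4, 63.7]
orientation: [-0.0, 0.651, 0.759, -0.0]
ft_force: [-0.0, -0.6, -1.6]
opening: 11.6
```

```bash
python3 -c "
from h import *
go([537.8,247.4,57.3],8.79)"
```

```text
t 15.95 pos [537.67 247.38  63.67] yaw(tool y) 8.81 tilt 0.02 units [-0.     0.003  0.159] rz 0.003 F [-0.  -0.6 -1.6] op 11.6
```

jog_arm(commands=[[[0, 0, 0.05, 0, 0, 0, 0], [0, 0, 0.05, 0, 0, 0, 0], [0, 0, 0.03, 0, 0, 0, 0], [0, 0, 0.01, 0, 0, 0, 0], [0, 0, 0, 0, 0, 0, 0]]])

```text
time: 16.58
ee_pos: [537.8, 247.5, 58.3]
orientation: [-0.0, 0.651, 0.759, 0.0]
ft_force: [0.4, 0.3, -2.5]
opening: 11.3
```

jog_arm(commands=[[[0, 0, 0.01, 0, 0, 0, 0], [0, 0, 0.01, 0, 0, 0, 0], [0, 0, 0, 0, 0, 0, 0]]])

```text
time: 16.95
ee_pos: [537.8, 247.5, 57.5]
orientation: [-0.0, 0.651, 0.759, 0.0]
ft_force: [-0.2, 0.9, -2.2]
opening: 10.9
```

jog_arm(commands=[[[0, 0, 0.01, 0, 0, 0, 0], [0, 0, 0.01, 0, 0, 0, 0], [0, 0, 0, 0, 0, 0, 0]]])

```text
time: 17.32
ee_pos: [537.9, 247.5, 57.3]
orientation: [-0.0, 0.651, 0.759, 0.0]
ft_force: [-2.4, -0.9, 6.7]
opening: 11.2
```

jog_arm(commands=[[[0, 0, 0.01, 0, 0, 0, 0], [0, 0, 0, 0, 0, 0, 0]]])

```text
time: 17.58
ee_pos: [537.9, 247.5, 57.2]
orientation: [-0.0, 0.651, 0.759, 0.0]
ft_force: [-3.5, -0.5, 9.4]
opening: 11.0
```

Contact came at TCP z = 57.3, exactly the predicted home height, with about 10 N of press. Releasing and rising.

jog_arm(commands=[[[0, 0, -0.02, 0, 0, 0, 0], [0, 0, 0, 0, 0, 0, 30], [0, 0, 0, 0, 0, 0, 50], [0, 0, 0, 0, 0, 0, 60], [0, 0, -0.3, 0, 0, 0, 60], [0, 0, -0.8, 0, 0, 0, 60], [0, 0, -0.8, 0, 0, 0, 30], [0, 0, 0, 0, 0, 0, 0]]])

```text
time: 18.58
ee_pos: [539.6, 248.0, 136.3]
orientation: [0.001, 0.651, 0.759, 0.002]
ft_force: [0.7, 0.1, -0.2]
opening: 24.2
```

jog_arm(commands=[[[0, 0, -0.2, 0, 0, 0, 0], [0, 0, 0, 0, 0, 0, 0], [0, 0, 0, 0, 0, 0, 0]]])

```text
time: 18.95
ee_pos: [537.4, 247.4, 140.6]
orientation: [-0.0, 0.651, 0.759, -0.0]
ft_force: [-0.2, -0.2, 0.4]
opening: -0.1
```

```bash
python3 -c "
from h import *
go([537.8,247.4,130],8.79)
grab('wrist','w8')"
```

```text
t 18.95 pos [537.41 247.36 140.6 ] yaw(tool y) 8.81 tilt 0.06 units [-0.     0.01   0.265] rz 0.004 F [-0.2 -0.2  0.4] op -0.1
```

View pics/w8.png

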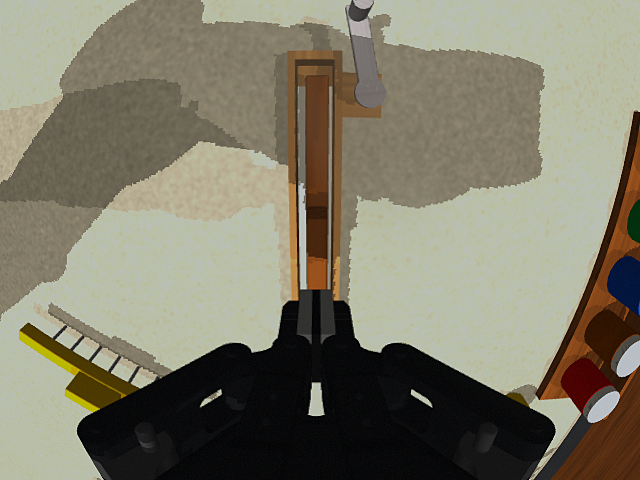

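The comb looks seated in line with the guard. Next I'll measure its height from depth, and the keeper pivot (370,93) and peg top (360,5).

```bash
python3 - <<'E'
from h import *
d=pickle.load(open('w8.pkl','rb'));s=d['state'];R=R_(s);W=wcloud(d)@R.T+s['ee_pos'];im=d['frame']
print('bar',[W[r,317].round(1).tolist() for r in (90,130,180)],'rib',[W[r,317].round(1).tolist() for r in (225,240,255)])
ex=np.array([np.cos(np.radians(8.79)),np.sin(np.radians(8.79))]);ey=np.array([-ex[1],ex[0]]);c=np.array([537.73,247.77])
def h(p): q=np.asarray(p)[:2]-c; return np.round([q@ex,q@ey],1)
for p in ((93,370),(60,363),(30,358),(5,360),(2,362)): print(p,W[p].round(1),h(W[p]))
# frame inner/outer ends +y: outer edge row
for r in range(46,80,2): print(r,W[r,310].round(0),h(W[r,310]),im[r,310])
t=pickle.load(open('top0.pkl','rb'));P=cloud(t)
for u,v in ((157.6,207.4),(190,202)): print('top0',P[int(round(v)),int(round(u))].round(1),h(onz(t,[(u,v)],101)[0]),h(onz(t,[(u,v)],73)[0]))
cv2.imwrite('pics/w8c.png',cv2.resize(im[0:130,270:420,::-1],None,fx=4.5,fy=4.5,interpolation=cv2.INTER_CUBIC))
cv2.imwrite('pics/t0c.png',cv2.resize(t['frame'][190:240,145:225,::-1],None,fx=10,fy=10,interpolation=cv2.INTER_CUBIC))
E
```

```text
bar [[522.9, 341.9, 62.9], [526.6, 318.0, 63.3], [531.3, 287.8, 63.8]] rib [[534.3, 268.2, 92.6], [535.7, 259.5, 92.5], [537.0, 251.0, 93.4]]
(93, 370) [553.  344.9  72.1] [29.9 93.6]
(60, 363) [545.9 363.3  72.1] [ 25.8 112.9]
(30, 358) [540.3 380.7  72. ] [ 22.9 130.9]
(5, 360) [537.2 387.3 100.5] [ 20.8 138. ]
(2, 362) [537.9 389.1 100.8] [ 21.8 139.6]
46 [512. 379.  -1.] [ -5.5 134. ] [139 130 109]
48 [512. 378.  -2.] [ -5.5 132.5] [137 130 110]
50 [514. 369.  39.] [ -4.8 123.9] [138 114  84]
52 [514. 368.  39.] [ -4.8 122.5] [141 102  60]
54 [514. 367.  39.] [ -4.8 121.1] [141 103  60]
56 [515. 365.  40.] [ -4.8 119.7] [142 102  61]
58 [515. 364.  39.] [ -4.8 118.5] [138  99  58]
60 [515. 364.  31.] [ -5.  118.3] [59 46 32]
62 [515. 364.  21.] [ -5.1 118.1] [69 53 34]
64 [515. 363.  14.] [ -5.2 117.7] [65 50 33]
66 [515. 363.   5.] [ -5.3 117.3] [136  97  57]
68 [515. 361.   4.] [ -5.3 115.8] [128  92  54]
70 [515. 360.   4.] [ -5.4 114.4] [128  92  53]
72 [515. 358.   5.] [ -5.3 112.7] [127  90  53]
74 [515. 357.   2.] [ -5.4 111.4] [131  95  54]
76 [517. 350.  63.] [ -4.5 103.8] [87 53 30]
78 [518. 348.  63.] [ -4.4 102.6] [96 58 32]
top0 [539.3 388.7 101.4] [ 22.6 140. ] [ 28.9 149.5]
top0 [553.8 337.7  73.1] [23.2 78.7] [29.6 86.4]
```

View pics/w8c.png

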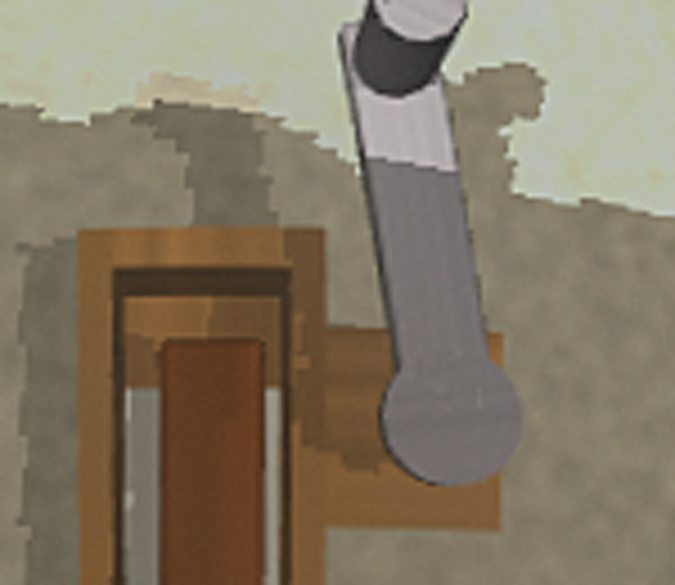

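View pics/t0c.png

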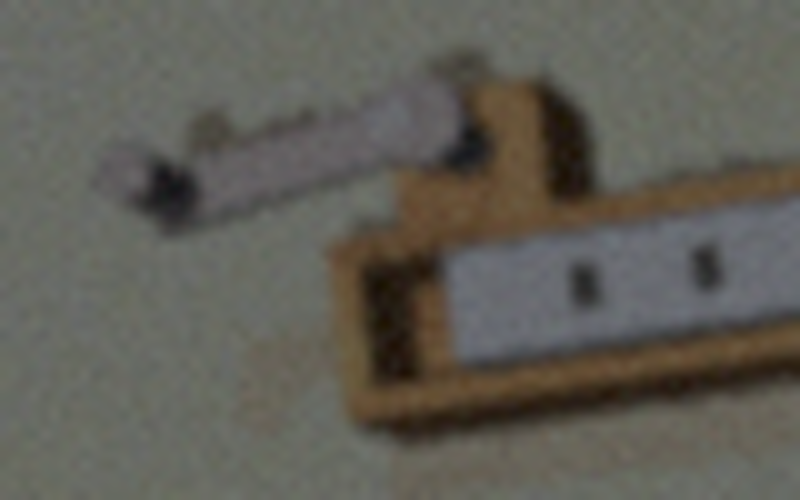

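The bar top is at 63–64 and the rib top at about 93, so the comb is home. The keeper is at about 0.19 rad: pivot about (31,94) and peg (22,141) in the slot-row frame, 48 apart as they should be. I'll push the peg round its arc with closed fingers from the clockwise side, tips at z about 82.

```bash
cat >> h.py <<'E'
ex=np.array([np.cos(np.radians(8.79)),np.sin(np.radians(8.79))]);ey=np.array([-ex[1],ex[0]]);c=np.array([537.73,247.77])
def HT(): 
    s=manip.state();q=s['ee_pos'][:2]-c;return np.array([q@ex,q@ey]),s
E
python3 - <<'E'
from h import *
p,s=HT();print(p,s['ee_pos'])
pts=[(48,141)]
for a in np.arange(.2,1.6,.17): D=16;pts.append((31-48*np.sin(a)+D*np.cos(a),94+48*np.cos(a)+D*np.sin(a)))
pts=np.array(pts);prev=p
for q in pts: print(q.round(1),'tool x,y units',((q-prev)[::-1]/40).round(3));prev=q
E
```

```text
[-0.33097379 -0.38556932] [537.46183362 247.33838195 140.57682012]
[ 48. 141.] tool x,y units [3.535 1.208]
[ 37.1 144.2] tool x,y units [ 0.081 -0.271]
[ 28.6 144.5] tool x,y units [ 0.008 -0.215]
[ 20.  143.4] tool x,y units [-0.029 -0.213]
[ 11.8 140.8] tool x,y units [-0.064 -0.205]
[  4.2 136.9] tool x,y units [-0.098 -0.191]
[ -2.7 131.8] tool x,y units [-0.129 -0.172]
[ -8.6 125.5] tool x,y units [-0.156 -0.148]
[-13.3 118.4] tool x,y units [-0.179 -0.119]
[-16.8 110.5] tool x,y units [-0.196 -0.087]
```

jog_arm(commands=[[[0.7, 0.3, 0, 0, 0, 0, 0], [0.9, 0.3, 0, 0, 0, 0, 0], [0.9, 0.3, 0, 0, 0, 0, 0], [0.9, 0.3, 0, 0, 0, 0, 0], [0.12, 0, 0, 0, 0, 0, 0], [0, 0, 0, 0, 0, 0, 0], [0, 0, 0, 0, 0, 0, 0]]])

```text
time: 19.88
ee_pos: [563.9, 392.3, 141.1]
orientation: [0.0, 0.651, 0.759, -0.0]
ft_force: [0.8, 0.4, -0.1]
opening: -0.0
```

```bash
python3 - <<'E'
from h import *
p,s=HT();print(p,s['ee_pos']);grab('wrist','w9');t=grab('top','t9');sc=grab('scene','s9');cv2.imwrite('pics/s9c.png',cv2.resize(sc['frame'][90:270,330:450,::-1],None,fx=4,fy=3.3))
E
```

```text
[ 47.9575525  138.79033917] [563.91527684 392.25881052 141.08158538]
```

View pics/s9c.png

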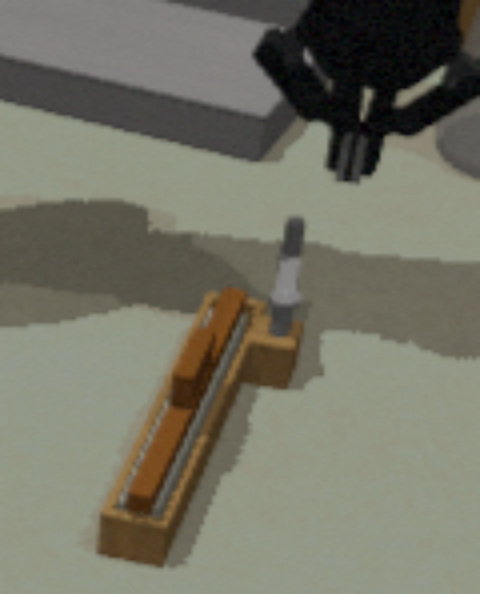

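View pics/w9.png

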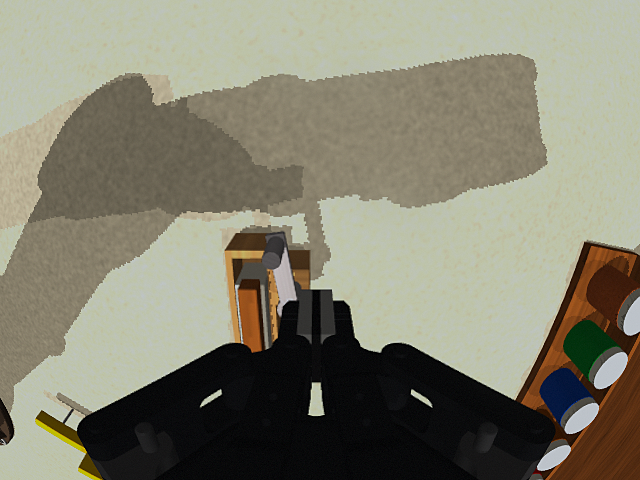

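The comb sits fully down in the guard. The peg, at (276,240) in the wrist view, is clear of the closed fingers on their -x side. Lowering beside it.

jog_arm(commands=[[[0.06, 0, 0.5, 0, 0, 0, 0], [0, 0, 0.6, 0, 0, 0, 0], [0, 0, 0.5, 0, 0, 0, 0], [0, 0, 0.15, 0, 0, 0, 0], [0, 0, 0, 0, 0, 0, 0], [0, 0, 0, 0, 0, 0, 0]]])

```text
time: 20.78
ee_pos: [563.9, 396.6, 71.9]
orientation: [0.0, 0.651, 0.759, 0.001]
ft_force: [0.3, 0.1, 0.3]
opening: -0.0
```

jog_arm(commands=[[[0.04, -0.14, 0, 0, 0, 0, 0], [0.04, -0.14, 0, 0, 0, 0, 0], [0, -0.1, 0, 0, 0, 0, 0], [0, -0.1, 0, 0, 0, 0, 0], [0, 0, 0, 0, 0, 0, 0]]])

```text
time: 21.4
ee_pos: [543.2, 396.7, 71.1]
orientation: [-0.0, 0.651, 0.759, -0.0]
ft_force: [-0.2, 0.4, 0.1]
opening: -0.4
```

```bash
python3 - <<'E'
from h import *
p,s=HT();print(p,s['ee_pos'],s['ft_force']);grab('wrist','w10')
E
```

```text
[ 28.2152379  146.36103796] [543.2479305  396.72370262  71.14154426] [-0.23941843  0.43173006  0.10937575]
```

View pics/w10.png

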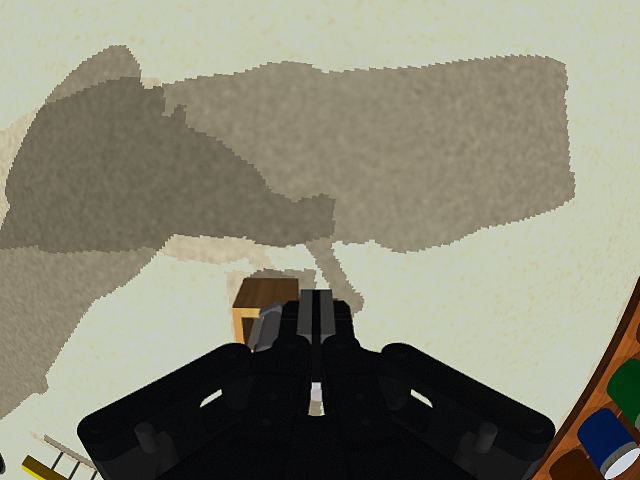

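The peg sits against the left face of the fingers at about (268,325), and the keeper is turning. Continuing along the arc.

jog_arm(commands=[[[-0.03, -0.11, 0, 0, 0, 0, 0], [-0.04, -0.11, 0, 0, 0, 0, 0], [-0.04, -0.1, 0, 0, 0, 0, 0], [-0.04, -0.1, 0, 0, 0, 0, 0], [-0.05, -0.1, 0, 0, 0, 0, 0], [-0.05, -0.09, 0, 0, 0, 0, 0], [-0.07, -0.09, 0, 0, 0, 0, 0], [-0.07, -0.08, 0, 0, 0, 0, 0]]])

```text
time: 22.45
ee_pos: [515.4, 376.1, 71.2]
orientation: [0.0, 0.651, 0.759, 0.0]
ft_force: [1.2, 0.8, -0.2]
opening: 0.0
```

jog_arm(commands=[[[-0.08, -0.08, 0, 0, 0, 0, 0], [-0.08, -0.07, 0, 0, 0, 0, 0], [-0.09, -0.06, 0, 0, 0, 0, 0], [-0.09, -0.06, 0, 0, 0, 0, 0], [0, 0, 0, 0, 0, 0, 0]]])

```text
time: 23.08
ee_pos: [506.6, 360.7, 71.1]
orientation: [-0.0, 0.651, 0.759, -0.0]
ft_force: [0.2, 1.6, 0.8]
opening: -0.2
```

```bash
python3 - <<'E'
from h import *
p,s=HT();print(p,s['ee_pos'],s['ft_force']);grab('wrist','w11')
sc=grab('scene','s11');cv2.imwrite('pics/s11c.png',cv2.resize(sc['frame'][90:270,330:450,::-1],None,fx=4,fy=3.3))
E
```

```text
[-13.54946767 116.38281255] [506.5548218  360.71536465  71.10090378] [0.23120669 1.56050572 0.77627296]
```

View pics/w11.png

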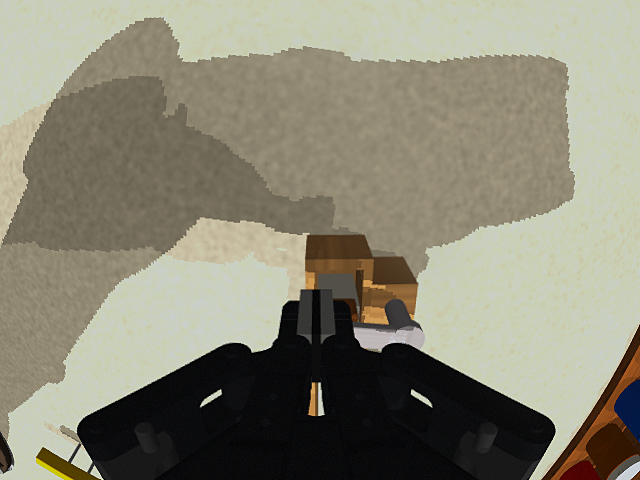

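View pics/s11c.png

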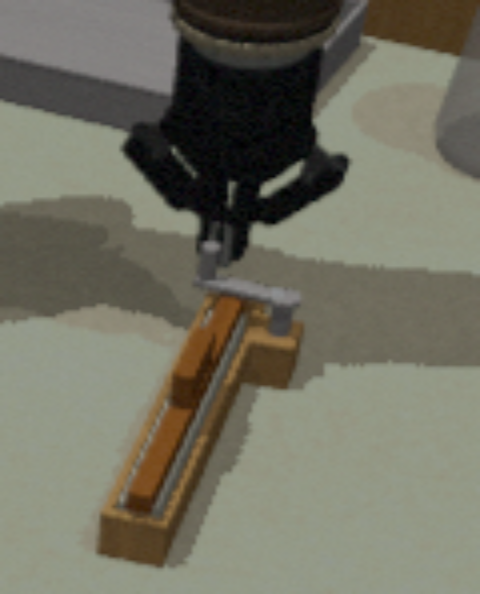

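The scene view shows the keeper crossing over the comb's end, almost at its stop. The last millimetres go along -y, watching the force.

jog_arm(commands=[[[-0.06, -0.05, 0, 0, 0, 0, 0], [-0.05, -0.03, 0, 0, 0, 0, 0], [-0.03, 0, 0, 0, 0, 0, 0], [0, 0, 0, 0, 0, 0, 0]]])

```text
time: 23.68
ee_pos: [504.4, 355.0, 71.1]
orientation: [-0.0, 0.651, 0.759, -0.0]
ft_force: [-0.1, -0.8, 0.0]
opening: -0.1
```

jog_arm(commands=[[[-0.02, 0, 0, 0, 0, 0, 0], [-0.02, 0, 0, 0, 0, 0, 0], [0, 0, 0, 0, 0, 0, 0]]])

```text
time: 24.05
ee_pos: [504.5, 354.5, 71.1]
orientation: [-0.0, 0.65, 0.76, 0.0]
ft_force: [-0.5, 4.6, 0.3]
opening: -0.1
```

jog_arm(commands=[[[-0.02, 0, 0, 0, 0, 0, 0], [-0.02, 0, 0, 0, 0, 0, 0], [0, 0, 0, 0, 0, 0, 0]]])

```text
time: 24.42
ee_pos: [504.5, 354.3, 71.2]
orientation: [-0.001, 0.65, 0.76, 0.001]
ft_force: [-1.3, 8.1, -1.4]
opening: -0.2
```

The stop is reached: the force rises with no further travel. Backing off, rising and clearing the area.

jog_arm(commands=[[[0.1, 0, 0, 0, 0, 0, 0], [0.3, 0, 0, 0, 0, 0, 0], [0.3, 0, -0.3, 0, 0, 0, 0], [0, 0, -0.8, 0, 0, 0, 0], [0, 0, -0.9, 0, 0, 0, 0], [0, 0, -0.9, 0, 0, 0, 0], [0.5, 0, -0.6, 0, 0, 0, 0], [0.5, 0, 0, 0, 0, 0, 0]]])

```text
time: 25.42
ee_pos: [495.5, 421.0, 214.2]
orientation: [0.0, 0.651, 0.759, 0.002]
ft_force: [0.5, 0.4, -0.1]
opening: -0.0
```

jog_arm(commands=[[[0.9, 0, 0, 0, 0, 0, 0], [0.9, 0, 0, 0, 0, 0, 0], [0.9, 0, 0, 0, 0, 0, 0], [0.5, 0, 0, 0, 0, 0, 0], [0, 0, 0, 0, 0, 0, 0], [0, 0, 0, 0, 0, 0, 0]]])

```text
time: 26.18
ee_pos: [475.2, 544.6, 210.7]
orientation: [0.0, 0.651, 0.759, -0.001]
ft_force: [0.4, 0.4, 0.0]
opening: 0.2
```

```bash
python3 - <<'E'
from h import *
p,s=HT();print(p,s['ee_pos'],s['ft_force'])
sc=grab('scene','s12');cv2.imwrite('pics/s12c.png',cv2.resize(sc['frame'][90:270,330:450,::-1],None,fx=4,fy=3.3))
t=grab('top','t12');cv2.imwrite('pics/t12c.png',cv2.resize(t['frame'][175:245,140:310,::-1],None,fx=4.6,fy=4.6,interpolation=cv2.INTER_CUBIC))
P=cloud(t)
def h(q): q=np.asarray(q)[:2]-c;return np.round([q@ex,q@ey],1)
hsv=cv2.cvtColor(t['frame'],cv2.COLOR_RGB2HSV).astype(int)
Hf=np.stack([(P[...,:2]-c)@ex,(P[...,:2]-c)@ey],-1)
for nm,lo,hi in (('rib',88,99),('bar',58,68),('keeper',69,80),('peg',97,105)):
    m=(abs(Hf[...,0])<60)&(abs(Hf[...,1])<160)&(P[...,2]>lo)&(P[...,2]<hi);m[:,:150]=0
    if nm in('rib','bar'): m&=(hsv[...,0]<15)&(hsv[...,1]>120)
    print(nm,m.sum(),np.median(P[m][:,2]).round(1),np.percentile(Hf[m],[3,50,97],axis=0).round(1).tolist())
E
```

```text
[-16.41803565 302.92562042] [475.21371253 544.62888432 210.68325598] [0.3844925  0.38294305 0.04115199]
rib 170 93.6 [[-5.4, -24.5], [0.4, -1.3], [6.1, 22.0]]
bar 523 64.1 [[-5.9, -101.9], [0.2, -33.5], [7.2, 83.3]]
keeper 234 72.9 [[-20.8, -24.8], [9.1, 91.6], [37.0, 100.6]]
peg 34 100.3 [[-22.0, -19.3], [-16.7, 91.7], [-0.5, 98.1]]
```

View pics/t12c.png

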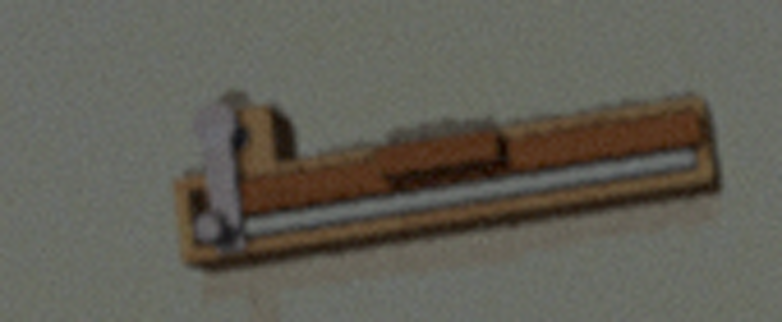

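View pics/s12.png

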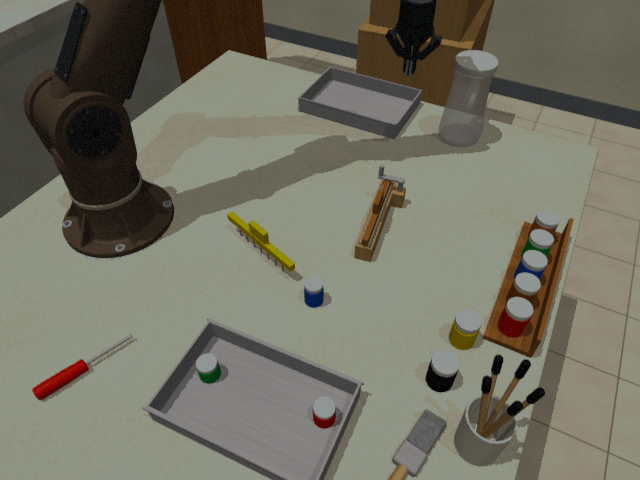

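The top view shows the keeper square across the comb's end, with the peg at (-16.7, 92) where about (-16, 94) is expected. The bar top is at 64.1 and the rib top at 93.6. In the scene view all three jars stand where they were, and the arm is clear. Handing in.

```bash
python3 -c "
from h import *
print(manip.finish_job(), manip.state()['time'])"
```

```text
the job is handed in; nothing more can be done
the job is handed in; nothing more can be done
```

The comb is fully home in the guard block with every pin in its slot, and the keeper is swung across its end to the stop. I handed the job in at about 26 s of the 64 s allowed.

**Grasp:** The first grasp closed on air above the rib. The wrist depth showed the fingertips about 36 mm higher in the reported tool frame than the text says. I regrasped that much lower and it held.

**Insertion:** I lined the comb up with the seven slots seen in the top view. The pins went in with no noticeable resistance. The comb bottomed at the height I had predicted for home, with at most about 10 N of press.

**Keeper:** I pushed the peg round with closed fingers until it stopped moving and the force rose to about 8 N, then backed off.

**Last checks:**
- The bar top measured 64.1 mm and the rib top 93.6 mm (64 and 94 expected). The comb was in line with the slot row to within about half a millimetre.
- The peg stood at its end-of-travel position, about 1.57 rad.
- All three jars looked to be where they started, and the robot was touching nothing.
- The liner had been shoved about 9 mm towards the holder's -y end, so the comb sits about 9 mm off the holder's centre. That is inside the 13 mm limit; I estimated it from one view of the frame's end and did not measure it a second way.

Apart from the fingertip position, no check failed or disagreed.

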